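Find the loose terminal bolt and hold its cap open

ROBOT

A 6-joint arm with a two-finger parallel gripper is mounted at the origin on the work surface. World frame = base frame: x ahead of the robot, y to its left, z up, the work surface at z = 0. Lengths are in m, angles in rad, forces in N, time in s.
With the tool pointing down it reaches from about 0.375 to 0.925 m from the base axis. Payload 5.7 kg.
Tool frame: the origin (TCP) lies at the centre of the arm's flange, where the gripper is bolted on; the fingertips stand 182 mm ahead of it and the grasp point (between the pads) lies 163 mm ahead of it; z points along the fingers, x is the direction in which the jaws open and shut, and the axes are right-handed (so a half turn about z gives the same grasp; the last joint's range is limited). The gripper opens to 88 mm and grips with 3 to 60 N. Pads are 20 mm wide; open, the fingers measure 115 mm over their backs; the gripper's body (75 mm by 178 mm) begins 61 mm behind the grasp point.
Start: joints at [0.996, 0.359, 1.51, -0, 1.272, -0.115], TCP at [0.266, 0.538, 0.405] pointing down, gripper open.
Joint ranges: [-2.97, 2.97], [-1.01, 2.36], [0.21, 2.38], [-0.96, 4.11], [0.2, 2.71], [-2.98, 2.98]. Speed limits (rad/s): [2.39, 2.39, 3.14, 3.14, 3.14, 3.14].

INTERFACE

Orientations are given as a unit quaternion [w, x, y, z].
In Python, from rig import * gives the robot as it stands.
- The arm moves only by the tool arm_command, never from a script. Its argument "plan" is a list of rows, each an object with "delta_pos": the shift along the tool's x, y, z in m, a list of three; "twist": the turn, a rotation vector about the tool's x, y, z in units of 6 degrees (1.0 is 6 degrees), a list of three; "gripper": the opening in per cent of the stroke, from 0 (shut) to 100 (fully open). In form: [{"delta_pos": [x, y, z], "twist": [rx, ry, rz], "gripper": gripper}, ...]. A call has 1 to 20 rows; each row shifts and turns the pose as measured when the row begins, along the tool's axes as they then stand; what a row does not reach is not made up. A row lasts 1/12 s, in which the tool goes at most 41.7 mm and 7.16 degrees, less where a joint would pass 70% of its speed; a pose out of reach is approached as far as the arm can. A call with a gripper value outside its range is refused whole. The fingers move at their own pace and stop on an object; "squeeze" is the grip in N (left out, the last holds). Time passes only in rows, so rows that do not move let the fingers close. It gives the time, the measured TCP pose, the force and the opening at its end, in the units of the state.
- observe(): the state, without advancing time (a new reading comes with each control period).
- read_camera(name): name is "scene" or "top" or "wrist"; returns (picture, depth): 420x560x3 uint8, red, green, blue; 420x560 float32, m along the optical axis (not along the pixel's ray), 0 where there is no reading.
- camera_model(name): a dict with "vertical_fov" (degrees; the focal length in pixels is half the picture's height over the tangent of half this angle, whatever the lens; pixels are square), "cx", "cy" (the principal point, pixels), "extrinsics" (4x4, takes a point from world to camera coordinates). Camera axes: x right, y down, z forward; pixel columns grow to the right and rows downward; lengths in m; the calibration is good to about 2 mm. The wrist camera is an equidistant fisheye: a pixel r from the principal point sees the ray r / f radians off the axis. A picture is of the moment at which its call begins: read the wrist's pose just before it. camera_model takes no time and is no camera call; for the wrist camera it gives the pose at the moment of the call.
- hand_in(): hands the job in, once; it reports no verdict.
The state is a dict: "t": time; "joint_positions": joint angles; "joint_velocities": joint speeds; "effort": joint torques, N m; "eef_pos": TCP position; "eef_rot": TCP orientation; "wrist_force": force on the tool from outside, world axes, zero at the start; "torque": the same for the moment, N m; "finger_gap": opening from 0.0 (shut) to 1.0 (fully open).
Only numpy, scipy, OpenCV 4.12 (cv2) and the standard library are available. Lean on these libraries where they do the work, as an engineer would, in place of code of your own. Each camera call takes 0.05 s, during which the arm holds its last target.

TASK

Make the bench safe by pressing the panel's buttons fully down one at a time, red, then yellow, then green. Only then tap down on the three bolts of the terminal box, one after another, until one sinks: that is the loose one; lift the red cap directly behind it to about 45 degrees, leaving the other caps shut and the loose items on the bench where they are. Finish while still holding that cap open with the gripper: it springs shut if let go.

Things in the scene. Friction and masses are not known exactly. Their poses are not given: they have to be found in the camera images.
- terminal_box: grey terminal box fixed to the bench, 140 (x) x 250 (y) x 60 mm tall; origin on the bench under it. Its x axis points from the bolts towards the cap hinges, y to the left along the row, z up. On top are three alike stations 75 mm apart along y: left (+y), middle, right (-y). Each has a steel bolt in front (-x) and, right behind it, a red hinged cap with an upright lift tab.
- panel: grey control panel fixed to the bench, 100 (x) x 190 (y) x 50 mm tall; origin under its centre. Three spring buttons (red, yellow, green, in any order) stand in a row along its y, 57 mm apart.
- bolt_left (a joint): how far the left bolt has sunk, m; 0 at the start. Its 21 mm hexagonal head has the centre of its top at x -42, y +75, z 80 mm in the terminal box's frame (20 mm above the box top) and moves only straight down. A tight bolt gives less than 1 mm under 25 N; the loose one sinks 8 mm to a stop under about 3 N and stays down.
- cap_left_tab (a point): centre of the rounded top (radius 10 mm) of the left cap's lift tab, 102 mm above the bench when shut. Tab: 12 mm wide along the box's y, 18 to 20 mm along its x, standing 36 mm above the cap plate, top at 112 mm. It can be pinched from above across the 12 mm and turns between the fingers as the cap swings.
- cap_left (a joint): angle of the left cap (plate 68 x 44 mm, top 76 mm above the bench, 31 mm between caps), rad: 0 shut, to 1.2 as the tab side swings up and over to the box's +x. Hinge line along the box's y at x +56, z 62 mm; shut, the tab point lies 55 mm to its -x and 40 mm above. Spring and weight shut it when let go (about 2 N at the tab holds it at 0.8).
- bolt_middle (a joint): how far the middle bolt has sunk, m; 0 at the start. Its 21 mm hexagonal head has the centre of its top at x -42, y 0, z 80 mm in the terminal box's frame (20 mm above the box top) and moves only straight down. A tight bolt gives less than 1 mm under 25 N; the loose one sinks 8 mm to a stop under about 3 N and stays down.
- cap_middle_tab (a point): centre of the rounded top (radius 10 mm) of the middle cap's lift tab, 102 mm above the bench when shut. Tab: 12 mm wide along the box's y, 18 to 20 mm along its x, standing 36 mm above the cap plate, top at 112 mm. It can be pinched from above across the 12 mm and turns between the fingers as the cap swings.
- cap_middle (a joint): angle of the middle cap (plate 68 x 44 mm, top 76 mm above the bench, 31 mm between caps), rad: 0 shut, to 1.2 as the tab side swings up and over to the box's +x. Hinge line along the box's y at x +56, z 62 mm; shut, the tab point lies 55 mm to its -x and 40 mm above. Spring and weight shut it when let go (about 2 N at the tab holds it at 0.8).
- bolt_right (a joint): how far the right bolt has sunk, m; 0 at the start. Its 21 mm hexagonal head has the centre of its top at x -42, y -75, z 80 mm in the terminal box's frame (20 mm above the box top) and moves only straight down. A tight bolt gives less than 1 mm under 25 N; the loose one sinks 8 mm to a stop under about 3 N and stays down.
- cap_right_tab (a point): centre of the rounded top (radius 10 mm) of the right cap's lift tab, 102 mm above the bench when shut. Tab: 12 mm wide along the box's y, 18 to 20 mm along its x, standing 36 mm above the cap plate, top at 112 mm. It can be pinched from above across the 12 mm and turns between the fingers as the cap swings.
- cap_right (a joint): angle of the right cap (plate 68 x 44 mm, top 76 mm above the bench, 31 mm between caps), rad: 0 shut, to 1.2 as the tab side swings up and over to the box's +x. Hinge line along the box's y at x +56, z 62 mm; shut, the tab point lies 55 mm to its -x and 40 mm above. Spring and weight shut it when let go (about 2 N at the tab holds it at 0.8).
- btn_red_top (a point): centre of the top of the round red button, 28 mm across
- btn_red (a joint): how far the red button is pressed, m: 0 up, 0.006 fully down (5 N); it springs back
- btn_yellow_top (a point): centre of the top of the round yellow button, 28 mm across
- btn_yellow (a joint): how far the yellow button is pressed, m: 0 up, 0.006 fully down (5 N); it springs back
- btn_green_top (a point): centre of the top of the round green button, 28 mm across
- btn_green (a joint): how far the green button is pressed, m: 0 up, 0.006 fully down (5 N); it springs back
- relay: black relay block, 30 x 30 x 38 mm tall; a bystander, origin at its underside centre
- bearing: steel ring bearing lying flat, 48 mm across, 15 mm tall; a bystander, origin at its underside centre
- pulley: grooved aluminium pulley lying flat, 60 mm across, 32 mm tall; a bystander, origin at its underside centre
- spanner: steel spanner lying flat, 160 mm long along its x; a bystander, origin at its underside
- screwdriver: screwdriver with orange handle lying flat, 180 mm long along its x; a bystander, origin at its underside
- bulb_box: small yellow box, 75 x 55 x 45 mm tall; a bystander, origin at its underside centre
- jar: small jar with blue cap, 60 mm across, 75 mm tall; a bystander, origin at its underside centre

How it is judged:
On the way, in this order (a step that is already met when the one before it is completed fails the run):
1. the red button is pressed down alone, no bolt sunk yet (value of joint btn_red above 0.0045 m and value of joint each of btn_yellow, btn_green below 0.002 m and value of joint each of bolt_left, bolt_middle, bolt_right below 0.003 m), for 0.05 s.
2. the yellow button is pressed down alone, no bolt sunk yet (value of joint btn_yellow above 0.0045 m and value of joint each of btn_red, btn_green below 0.002 m and value of joint each of bolt_left, bolt_middle, bolt_right below 0.003 m), for 0.05 s.
3. the green button is pressed down alone, no bolt sunk yet (value of joint btn_green above 0.0045 m and value of joint each of btn_red, btn_yellow below 0.002 m and value of joint each of bolt_left, bolt_middle, bolt_right below 0.003 m), for 0.05 s.
4. the loose bolt has been found: tapped, it has sunk, all caps still shut (value of joint any of bolt_left, bolt_middle, bolt_right above 0.005 m and value of joint each of cap_left, cap_middle, cap_right below 0.25 rad), for 0.1 s.
At the end, for the whole second after the job is handed in: The loose bolt is sunk (more than 5 mm); the cap behind it is held still by the fingers (contact over 0.5 N) at 0.6 rad (34 degrees) or more; the other caps are shut (below 0.15 rad), the other bolts up (below 3 mm), the buttons released (below 2 mm) (((value of joint bolt_left above 0.005 m and value of joint cap_left above 0.6 rad and velocity of joint cap_left between -0.1 and 0.1 rad/s and contact force between cap_left and the fingers above 0.5 N and value of joint each of cap_middle, cap_right below 0.15 rad and value of joint each of bolt_middle, bolt_right below 0.003 m and value of joint each of btn_red, btn_yellow, btn_green below 0.002 m) or (value of joint bolt_middle above 0.005 m and value of joint cap_middle above 0.6 rad and velocity of joint cap_middle between -0.1 and 0.1 rad/s and contact force between cap_middle and the fingers above 0.5 N and value of joint each of cap_left, cap_right below 0.15 rad and value of joint each of bolt_left, bolt_right below 0.003 m and value of joint each of btn_red, btn_yellow, btn_green below 0.002 m) or (value of joint bolt_right above 0.005 m and value of joint cap_right above 0.6 rad and velocity of joint cap_right between -0.1 and 0.1 rad/s and contact force between cap_right and the fingers above 0.5 N and value of joint each of cap_left, cap_middle below 0.15 rad and value of joint each of bolt_left, bolt_middle below 0.003 m and value of joint each of btn_red, btn_yellow, btn_green below 0.002 m))); the arm keeps its last pose, push and grip.
It fails at once if the cap of a bolt that has not been found loose is lifted ((value of joint bolt_left below 0.005 m and value of joint cap_left above 0.25 rad) or (value of joint bolt_middle below 0.005 m and value of joint cap_middle above 0.25 rad) or (value of joint bolt_right below 0.005 m and value of joint cap_right above 0.25 rad)).
It fails at once if two buttons are pressed together (value of joint each of btn_red, btn_yellow above 0.003 m or value of joint each of btn_red, btn_green above 0.003 m or value of joint each of btn_yellow, btn_green above 0.003 m).
It fails at once if a loose bystander is pushed more than 30 mm from its place (distance of any of relay, bearing, pulley, spanner, screwdriver, bulb_box, jar from where it was at the start of the episode above 0.03 m).
It also fails if it takes over 64 s, if anything falls off the work surface, if the arm or the gripper's body presses on something with over 40 N, if the wrist force passes 120 N, or if a joint passes its speed limit or range.

## Working session

There is one attempt and no reset: what is moved stays moved. The work goes in short steps, Python scripts to look and compute and a tool call to move; the robot and the scene stay as the last step left them, time stands still between calls to the robot, and variables do not carry over. Pictures are saved under pics/ and viewed, and the job is handed in when it is done.

Besides the shell and the picture viewer there is one more tool, called after ">>>" by a JSON object that holds its "op" and its "data". arm_command: Moves the arm, as the interface text tells. Its arguments: {"type":"object","properties":{"plan":{"type":"array","items":{"type":"object","properties":{"delta_pos":{"type":"array","items":{"type":"number"}},"twist":{"type":"array","items":{"type":"number"}},"gripper":{"type":"number"}}}},"squeeze":{"type":"number"}},"required":["plan"]}

```bash
mkdir -p pics
python3 - <<'E'
from rig import *
import cv2, numpy as np
print(observe())
for n in ("scene","top"):
    p,d=read_camera(n); cv2.imwrite(f"pics/{n}0.png",p[:,:,::-1]); np.savez(f"{n}0.npz",p=p,d=d)
    print(n,camera_model(n))
E
```

```text
{'t': 0.0, 'joint_positions': array([ 9.95871950e-01,  3.59467766e-01,  1.51139595e+00, -2.22771960e-05,
        1.27252320e+00, -1.15118801e-01]), 'joint_velocities': array([ 0.00037249, -0.00047529,  0.00057799, -0.00199978, -0.00013133,
       -0.00190198]), 'effort': array([-1.94070199e-03, -5.15387285e+01, -2.70722562e+01,  6.72419393e-02,
        3.51825950e-02, -1.76686399e-04]), 'eef_pos': array([0.26609047, 0.53737253, 0.40384537]), 'eef_rot': array([ 3.92056477e-04,  8.49637228e-01,  5.27366832e-01, -8.06997487e-04]), 'wrist_force': array([1.08831687, 0.41324539, 0.0072429 ]), 'torque': array([ 0.04025417, -0.04130059,  0.02299025]), 'finger_gap': 1.002838742908801}
scene {'vertical_fov': 53.18524334859805, 'cx': 283.1969760135498, 'cy': 207.6729035346622, 'extrinsics': array([[-0.40212912,  0.91555639, -0.0069759 ,  0.21279168],
       [ 0.63940678,  0.27536952, -0.71786531, -0.30391311],
       [-0.65532522, -0.29313498, -0.69614707,  1.32602075],
       [ 0.        ,  0.        ,  0.        ,  1.        ]])}
top {'vertical_fov': 50.058616082763805, 'cx': 287.5410159801998, 'cy': 205.84661781585356, 'extrinsics': array([[ 0.0249088 , -0.99967937,  0.00455026, -0.02670786],
       [-0.99781095, -0.02514065, -0.06116588,  0.55929136],
       [ 0.06126066, -0.00301673, -0.99811724,  1.13780474],
       [ 0.        ,  0.        ,  0.        ,  1.        ]])}
```

View pics/top0.png

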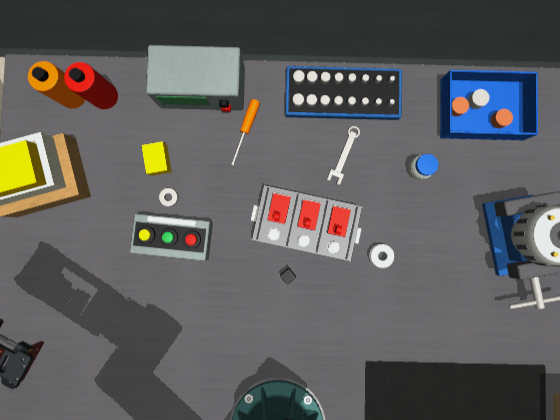

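View pics/scene0.png

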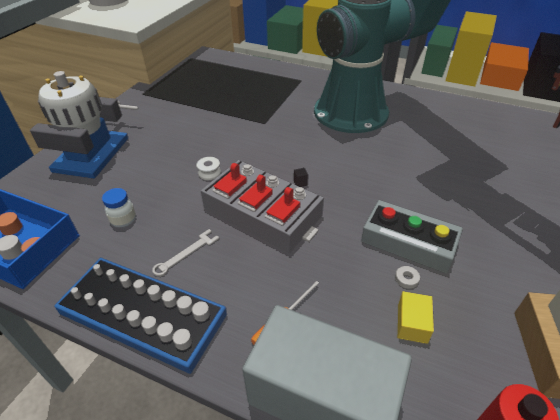

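Top view: buttons are yellow (145,235), green (168,238), red (191,240). The bolts are at about (275,235), (304,241), (333,247), with the red caps above them in the image. Next I'll measure.

```bash
cat > h.py <<'E'
import numpy as np, cv2
from rig import *
def K(m): return 210/np.tan(np.radians(m["vertical_fov"])/2)
def ray(m,u,v):
    f=K(m);R=m["extrinsics"][:3,:3];t=m["extrinsics"][:3,3]
    return -R.T@t, R.T@np.array([(u-m["cx"])/f,(v-m["cy"])/f,1.])
def onz(m,u,v,z):
    c,d=ray(m,u,v); return c+d*(z-c[2])/d[2]
def dep(m,u,v,d):
    c,r=ray(m,u,v); return c+r*d
def blobs(mask,amin=20):
    n,l,s,c=cv2.connectedComponentsWithStats(mask.astype(np.uint8)*1)
    return [(c[i],s[i],l==i) for i in range(1,n) if s[i][4]>=amin]
E
python3 - <<'E'
from h import *
for n,rois in (("top",dict(btn=(125,210,215,265),box=(245,365,180,265))),("scene",dict(btn=(360,465,195,260),box=(195,330,155,245)))):
    z=np.load(f"{n}0.npz");p,d=z["p"],z["d"];m=camera_model(n)
    hsv=cv2.cvtColor(p,cv2.COLOR_RGB2HSV);H,S,V=[hsv[...,i].astype(int) for i in range(3)]
    for rn,(a,b,c,e) in rois.items():
        M=np.zeros(H.shape,bool);M[c:e,a:b]=1
        ms={"red":((H<8)|(H>172))&(S>150)&(V>70)}
        if rn=="btn": ms|={"yel":(abs(H-28)<7)&(S>150)&(V>120),"grn":(abs(H-65)<22)&(S>130)&(V>70)}
        else: ms["bolt"]=(S<40)&(V>185)
        for k,q in ms.items():
            for ce,st,l in blobs(M&q):
                dd=np.median(d[l]); print(n,rn,k,ce.round(1),st[2:],"depth pt",dep(m,*ce,dd).round(4))
    x0,x1,y0,y1=(110,380,170,290) if n=="top" else (180,480,140,270)
    cv2.imwrite(f"pics/{n}_z.png",cv2.resize(p[y0:y1,x0:x1,::-1],None,fx=2.6,fy=2.6,interpolation=cv2.INTER_CUBIC))
E
```

```text
top btn red [190.6 239.1] [ 12  12 109] depth pt [0.4693 0.2218 0.0696]
top btn yel [144.  234.5] [ 11  12 109] depth pt [0.4779 0.3356 0.07  ]
top btn grn [167.3 236.8] [ 12  12 108] depth pt [0.4736 0.2786 0.0697]
top box red [278.6 208.2] [ 22  30 480] depth pt [0.5499 0.0092 0.0747]
top box red [308.6 214.7] [ 22  30 482] depth pt [ 0.5359 -0.0643  0.0749]
top box red [338.6 221.1] [ 23  31 492] depth pt [ 0.5223 -0.1377  0.0745]
top box bolt [253.5 212.9] [ 6 16 52] depth pt [0.5401 0.075  0.004 ]
top box bolt [273.4 234.2] [ 13  14 131] depth pt [0.4865 0.0202 0.0705]
top box bolt [354.3 241.9] [ 14  32 115] depth pt [ 0.4716 -0.1871  0.0085]
top box bolt [304.  241.8] [ 15  18 146] depth pt [ 0.4697 -0.055   0.0678]
top box bolt [334.5 249.5] [ 30  19 342] depth pt [ 0.4526 -0.1306  0.06  ]
scene btn red [388.3 212.5] [ 14  11 113] depth pt [0.4744 0.2231 0.0703]
scene btn yel [441.8 230.4] [ 14  12 118] depth pt [0.483  0.3362 0.0707]
scene btn grn [414.8 221.1] [ 13  10 102] depth pt [0.4778 0.2801 0.0704]
scene box red [230.9 180.4] [ 32  33 505] depth pt [ 0.5234 -0.1336  0.0792]
scene box red [256.8 192.7] [ 33  34 530] depth pt [ 0.538  -0.0597  0.0794]
scene box red [284.2 205.6] [ 33  35 558] depth pt [0.552  0.0129 0.0794]
scene box bolt [207.5 163.4] [ 22  14 188] depth pt [ 0.4403 -0.2536  0.0319]
scene box bolt [311.1 233.9] [ 9 10 23] depth pt [0.5408 0.0739 0.0042]
scene box bolt [204.2 239.1] [22 15 90] depth pt [ 0.6527 -0.1376  0.0081]
```

View pics/top_z.png

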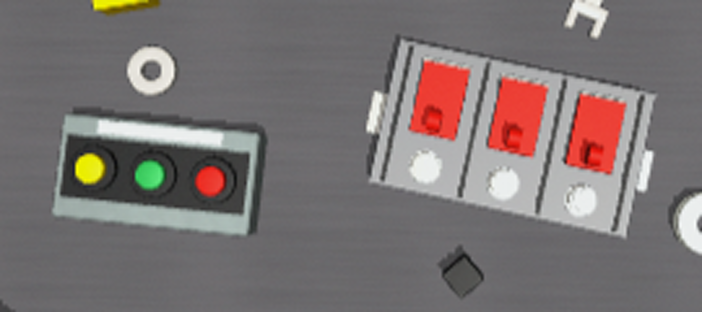

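View pics/scene_z.png

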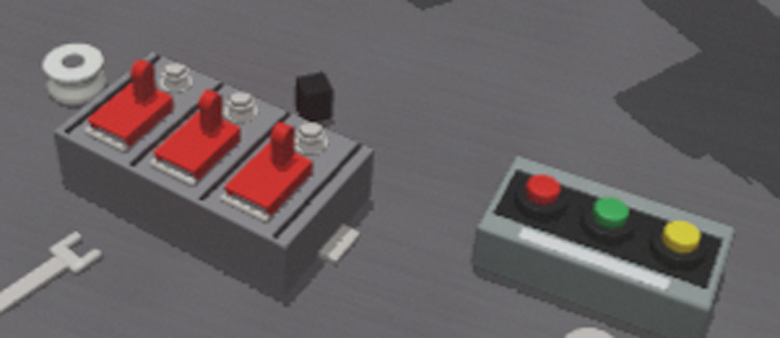

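```bash
cat >> h.py <<'E'
from scipy.spatial.transform import Rotation as Ro
def tool():
    s=observe(); q=s["eef_rot"]; R=Ro.from_quat([q[1],q[2],q[3],q[0]])
    return s,np.array(s["eef_pos"]),R
def go(tip,ya,L=0.182):
    """tool delta to bring point L ahead to tip, tool x along world angle ya (pointing down)"""
    s,p,R=tool(); x=np.array([np.cos(ya),np.sin(ya),0]);z=np.array([0,0,-1.]);y=np.cross(z,x)
    Rd=Ro.from_matrix(np.c_[x,y,z]); tgt=np.array(tip)-z*L
    print("t",round(s["t"],2),"tip now",(p+R.apply([0,0,L])).round(4),"F",s["wrist_force"].round(2),"gap",round(s["finger_gap"],3))
    print("delta (tool)",R.inv().apply(tgt-p).round(4),"twist",((R.inv()*Rd).as_rotvec()/np.radians(6)).round(2))
E
python3 - <<'E'
from h import *
P={}
for n,seeds,zz in (("top",[(273,234),(304,241),(334,247)],.08),("scene",[(247,168),(272,180),(299,191)],.08)):
    z=np.load(f"{n}0.npz");p,d=z["p"],z["d"];m=camera_model(n);f=K(m)
    vv,uu=np.mgrid[0:420,0:560]; R=m["extrinsics"][:3,:3];t=m["extrinsics"][:3,3]
    C=np.stack([(uu-m["cx"])/f,(vv-m["cy"])/f,np.ones_like(uu)],-1)*d[...,None]
    W=(C-t)@R; 
    g=p.min(2)
    x0,x1,y0,y1=(245,365,180,265) if n=="top" else (195,330,155,245)
    M=np.zeros(g.shape,bool);M[y0:y1,x0:x1]=1
    # cloud points on bolts and tabs
    Z=W[...,2]; red=(p[...,0]>90)&(p[...,1]<70)
    for nm,q in (("bolt top",(~red)&(Z>.073)&(Z<.09)),("tab",red&(Z>.09)),("plate",red&(Z>.068)&(Z<.085))):
        for ce,st,l in blobs(M&q,6):
            w=W[l]; print(n,nm,ce.round(1),st[4],"mean",w.mean(0).round(4),"zmax",w[:,2].max().round(4),"onz",onz(m,*ce,.08 if nm[0]=='b' else .076).round(4))
E
```

```text
top bolt top [278.6 194.1] 13 mean [0.5845 0.01   0.0754] zmax 0.0788 onz [0.584  0.0099 0.08  ]
top bolt top [310.5 200.8] 6 mean [ 0.5699 -0.0683  0.075 ] zmax 0.0768 onz [ 0.5695 -0.068   0.08  ]
top bolt top [341.5 207.6] 16 mean [ 0.5553 -0.1442  0.0752] zmax 0.0779 onz [ 0.5551 -0.1436  0.08  ]
top bolt top [273.1 233.5] 35 mean [0.488  0.021  0.0747] zmax 0.0772 onz [0.488  0.0209 0.08  ]
top bolt top [303.  238.9] 26 mean [ 0.4768 -0.0522  0.0746] zmax 0.0795 onz [ 0.4769 -0.0519  0.08  ]
top bolt top [333.3 246.5] 49 mean [ 0.4602 -0.1261  0.0747] zmax 0.0815 onz [ 0.4604 -0.1255  0.08  ]
top tab [276.5 215.7] 44 mean [0.5302 0.013  0.1084] zmax 0.1147 onz [0.5315 0.0136 0.076 ]
top tab [307.3 222.3] 46 mean [ 0.5164 -0.0601  0.108 ] zmax 0.1152 onz [ 0.5172 -0.0616  0.076 ]
top tab [338.3 229. ] 48 mean [ 0.5025 -0.1336  0.1072] zmax 0.1137 onz [ 0.5029 -0.1372  0.076 ]
top plate [278.7 207.2] 422 mean [0.5524 0.009  0.0745] zmax 0.0839 onz [0.5523 0.0089 0.076 ]
top plate [308.3 213.7] 414 mean [ 0.5384 -0.0636  0.0748] zmax 0.0801 onz [ 0.5384 -0.0636  0.076 ]
top plate [
[... 294 characters left out ...]
08  ]
scene bolt top [299.2 190.4] 49 mean [0.4894 0.0224 0.0754] zmax 0.0809 onz [0.4942 0.0243 0.08  ]
scene tab [234.4 168.2] 76 mean [ 0.5055 -0.1319  0.1025] zmax 0.1122 onz [ 0.4772 -0.1499  0.076 ]
scene tab [260.5 180. ] 75 mean [ 0.5198 -0.0585  0.1028] zmax 0.1128 onz [ 0.4919 -0.0734  0.076 ]
scene tab [288.1 192.6] 82 mean [0.5414 0.0178 0.1102] zmax 0.7064 onz [0.5066 0.0028 0.076 ]
scene plate [229.9 182.4] 375 mean [ 0.5265 -0.1349  0.0753] zmax 0.0848 onz [ 0.5274 -0.1344  0.076 ]
scene plate [255.8 194.9] 403 mean [ 0.5412 -0.061   0.0752] zmax 0.084 onz [ 0.5422 -0.0606  0.076 ]
scene plate [283.2 207.7] 445 mean [0.5543 0.0118 0.0752] zmax 0.0849 onz [0.5553 0.0122 0.076 ]
```

```bash
python3 -c "
from h import *
go((0.4715,0.2225,0.10),1.384)"
```

```text
t 0.1 tip now [0.2659 0.5372 0.2219] F [-0.03 -0.34  0.41] gap 1.0
delta (tool) [-0.1908  0.3239  0.1221] twist [-0.    0.02 -2.61]
```

>>> {"op": "arm_command", "data": {"plan": [{"delta_pos":[-0.017,0.029,0.006],"twist":[0,0,0],"gripper":0},{"delta_pos":[-0.017,0.029,0.006],"twist":[0,0,0],"gripper":0},{"delta_pos":[-0.017,0.029,0.006],"twist":[0,0,0],"gripper":0},{"delta_pos":[-0.017,0.029,0.006],"twist":[0,0,0],"gripper":0},{"delta_pos":[-0.017,0.029,0.006],"twist":[0,0,0],"gripper":0},{"delta_pos":[-0.017,0.029,0.006],"twist":[0,0,0],"gripper":0},{"delta_pos":[-0.017,0.029,0.006],"twist":[0,0,0],"gripper":0},{"delta_pos":[-0.017,0.029,0.006],"twist":[0,0,0],"gripper":0},{"delta_pos":[-0.017,0.029,0.006],"twist":[0,0,0],"gripper":0},{"delta_pos":[-0.017,0.029,0.006],"twist":[0,0,0],"gripper":0},{"delta_pos":[0,0,0],"twist":[0,0,-0.9],"gripper":0},{"delta_pos":[0,0,0],"twist":[0,0,-0.9],"gripper":0},{"delta_pos":[0,0,0],"twist":[0,0,-0.8],"gripper":0},{"delta_pos":[0,0,0],"twist":[0,0,0],"gripper":0}], "squeeze": 20}}

```text
t: 1.27
eef_pos: [0.4573, 0.2428, 0.3361]
eef_rot: [-0.001, 0.766, 0.643, -0.003]
wrist_force: [-1.3, 0.6, 1.4]
finger_gap: 0.007
```

```bash
python3 -c "
from h import *
go((0.4715,0.2225,0.085),1.384)"
```

```text
t 1.27 tip now [0.456  0.2424 0.1541] F [-1.34  0.56  1.41] gap 0.007
delta (tool) [-0.0173  0.018   0.0691] twist [-0.06  0.04  0.12]
```

>>> {"op": "arm_command", "data": {"plan": [{"delta_pos":[-0.009,0.009,0.02],"twist":[0,0,0.1],"gripper":0},{"delta_pos":[-0.008,0.009,0.02],"twist":[0,0,0],"gripper":0},{"delta_pos":[0,0,0.024],"twist":[0,0,0],"gripper":0},{"delta_pos":[0,0,0],"twist":[0,0,0],"gripper":0},{"delta_pos":[0,0,0],"twist":[0,0,0],"gripper":0}]}}

```text
t: 1.68
eef_pos: [0.4725, 0.2228, 0.2711]
eef_rot: [-0.001, 0.773, 0.634, -0.002]
wrist_force: [-0.9, 0.1, 0.6]
finger_gap: 0.004
```

```bash
python3 -c "
from h import *
go((0.4715,0.2225,0.0635),1.384)
p,d=read_camera('wrist'); cv2.imwrite('pics/w1.png',p[:,:,::-1])"
```

```text
t 1.68 tip now [0.4716 0.2226 0.0891] F [-0.88  0.1   0.61] gap 0.004
delta (tool) [-0.0004 -0.0008  0.0256] twist [-0.04  0.02 -0.09]
```

View pics/w1.png

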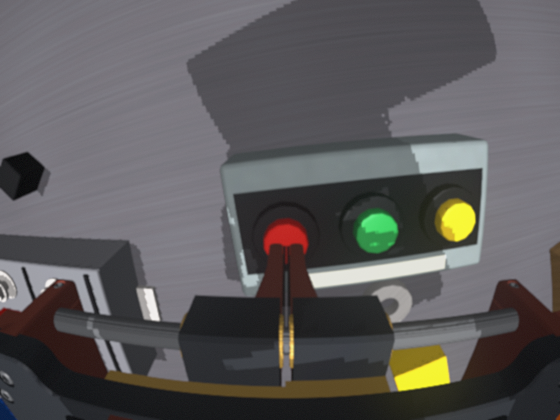

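The tip is over the red button at about (286,240), so I'll press it.

>>> {"op": "arm_command", "data": {"plan": [{"delta_pos":[0,0,0.014],"twist":[0,0,0],"gripper":0},{"delta_pos":[0,0,0.006],"twist":[0,0,0],"gripper":0},{"delta_pos":[0,0,0.004],"twist":[0,0,0],"gripper":0},{"delta_pos":[0,0,0.003],"twist":[0,0,0],"gripper":0},{"delta_pos":[0,0,0.001],"twist":[0,0,0],"gripper":0}]}}

```text
t: 2.15
eef_pos: [0.4728, 0.2242, 0.2482]
eef_rot: [0.0, 0.773, 0.635, -0.0]
wrist_force: [-3.1, -2.9, 11.4]
finger_gap: 0.008
```

```bash
python3 -c "
from h import *
go((0.4715,0.2225,0.0635),1.384)"
```

```text
t 2.15 tip now [0.4728 0.224  0.0662] F [-3.11 -2.93 11.37] gap 0.008
delta (tool) [-0.0019 -0.0009  0.0027] twist [ 0.    0.01 -0.09]
```

>>> {"op": "arm_command", "data": {"plan": [{"delta_pos":[0,0,0.002],"twist":[0,0,0],"gripper":0},{"delta_pos":[0,0,0.002],"twist":[0,0,0],"gripper":0}]}}

```text
t: 2.32
eef_pos: [0.4726, 0.2243, 0.248]
eef_rot: [0.001, 0.773, 0.635, 0.0]
wrist_force: [-5.4, -3.2, 20.8]
finger_gap: 0.004
```

```bash
python3 -c "
from h import *
go((0.480,0.336,0.090),1.384)"
```

```text
t 2.32 tip now [0.4729 0.224  0.066 ] F [-5.45 -3.22 20.78] gap 0.004
delta (tool) [ 0.111  -0.0144 -0.0241] twist [ 0.02  0.01 -0.08]
```

Red is on its stop: 21 N and no further travel at tip z = 0.066. Next I'll lift and cross over to yellow.

>>> {"op": "arm_command", "data": {"plan": [{"delta_pos":[0,0,-0.02],"twist":[0,0,0],"gripper":0},{"delta_pos":[0,0,-0.022],"twist":[0,0,0],"gripper":0},{"delta_pos":[0.028,-0.004,0],"twist":[0,0,0],"gripper":0},{"delta_pos":[0.028,-0.004,0],"twist":[0,0,0],"gripper":0},{"delta_pos":[0.028,-0.004,0],"twist":[0,0,0],"gripper":0},{"delta_pos":[0.026,-0.003,0],"twist":[0,0,0],"gripper":0},{"delta_pos":[0,0,0],"twist":[0,0,0],"gripper":0},{"delta_pos":[0,0,0],"twist":[0,0,0],"gripper":0}]}}

```text
t: 2.98
eef_pos: [0.4808, 0.3415, 0.3002]
eef_rot: [0.002, 0.774, 0.633, 0.007]
wrist_force: [0.3, 0.1, -0.4]
finger_gap: 0.007
```

```bash
python3 -c "
from h import *
go((0.480,0.336,0.074),1.384)"
```

```text
t 2.98 tip now [0.4831 0.3425 0.1182] F [ 0.33  0.15 -0.45] gap 0.007
delta (tool) [-0.0059 -0.0002  0.0442] twist [ 0.11 -0.08 -0.12]
```

>>> {"op": "arm_command", "data": {"plan": [{"delta_pos":[-0.006,0,0.02],"twist":[0.1,0,-0.1],"gripper":0},{"delta_pos":[0,0,0.018],"twist":[0,0,0],"gripper":0},{"delta_pos":[0,0,0.001],"twist":[0,0,0],"gripper":0}]}}

```text
t: 3.23
eef_pos: [0.4804, 0.3359, 0.263]
eef_rot: [-0.002, 0.77, 0.638, 0.006]
wrist_force: [-0.3, -0.1, -0.9]
finger_gap: 0.005
```

```bash
python3 -c "
from h import *
go((0.480,0.336,0.065),1.384)"
```

```text
t 3.23 tip now [0.4817 0.3378 0.081 ] F [-0.31 -0.14 -0.89] gap 0.005
delta (tool) [-0.0001 -0.0005  0.016 ] twist [ 0.05 -0.11  0.  ]
```

>>> {"op": "arm_command", "data": {"plan": [{"delta_pos":[0,0,0.007],"twist":[0,0,0],"gripper":0},{"delta_pos":[0,0,0.005],"twist":[0,0,0],"gripper":0},{"delta_pos":[0,0,0.004],"twist":[0,0,0],"gripper":0},{"delta_pos":[0,0,0.003],"twist":[0,0,0],"gripper":0},{"delta_pos":[0,0,0.003],"twist":[0,0,0],"gripper":0},{"delta_pos":[0,0,0.003],"twist":[0,0,0],"gripper":0}]}}

```text
t: 3.73
eef_pos: [0.4804, 0.3346, 0.248]
eef_rot: [-0.002, 0.771, 0.637, 0.007]
wrist_force: [-7.7, -3.6, 23.8]
finger_gap: 0.005
```

```bash
python3 -c "
from h import *
go((0.4755,0.2795,0.090),1.384)"
```

```text
t 3.73 tip now [0.482  0.3369 0.066 ] F [-7.66 -3.65 23.79] gap 0.005
delta (tool) [-0.0547  0.0057 -0.0248] twist [ 0.06 -0.14 -0.03]
```

Yellow stops at the same height, z = 0.066. Green is next.

>>> {"op": "arm_command", "data": {"plan": [{"delta_pos":[0,0,-0.02],"twist":[0,0,0],"gripper":0},{"delta_pos":[0,0,-0.016],"twist":[0,0,0],"gripper":0},{"delta_pos":[-0.024,0.003,0],"twist":[0,-0.1,0],"gripper":0},{"delta_pos":[-0.025,0.003,0],"twist":[0,0,0],"gripper":0},{"delta_pos":[0,0,0],"twist":[0,0,0],"gripper":0},{"delta_pos":[0,0,0],"twist":[0,0,0],"gripper":0}]}}

```text
t: 4.23
eef_pos: [0.4783, 0.2836, 0.2902]
eef_rot: [0.003, 0.771, 0.637, 0.008]
wrist_force: [-0.1, -0.0, 1.3]
finger_gap: 0.006
```

```bash
python3 -c "
from h import *
go((0.4755,0.2795,0.080),1.384)"
```

```text
t 4.23 tip now [0.4811 0.2846 0.1083] F [-0.11 -0.04  1.28] gap 0.006
delta (tool) [-0.0047 -0.0023  0.0282] twist [ 0.14 -0.08 -0.02]
```

>>> {"op": "arm_command", "data": {"plan": [{"delta_pos":[-0.006,0.002,0.016],"twist":[0.1,0,0],"gripper":0},{"delta_pos":[0,0,0.012],"twist":[0,0,0],"gripper":0},{"delta_pos":[0,0,0.001],"twist":[0,0,0],"gripper":0}]}}

```text
t: 4.48
eef_pos: [0.4809, 0.2783, 0.2623]
eef_rot: [-0.001, 0.771, 0.637, 0.007]
wrist_force: [-0.7, 0.2, -0.3]
finger_gap: 0.006
```

```bash
python3 -c "
from h import *
go((0.4755,0.2795,0.065),1.384)"
```

```text
t 4.48 tip now [0.4827 0.2802 0.0803] F [-0.72  0.17 -0.27] gap 0.006
delta (tool) [-0.     -0.0056  0.0152] twist [ 0.08 -0.11 -0.04]
```

>>> {"op": "arm_command", "data": {"plan": [{"delta_pos":[0,-0.006,0.003],"twist":[0,0,0],"gripper":0},{"delta_pos":[0,0,0.007],"twist":[0,0,0],"gripper":0},{"delta_pos":[0,0,0.005],"twist":[0,0,0],"gripper":0},{"delta_pos":[0,0,0.004],"twist":[0,0,0],"gripper":0},{"delta_pos":[0,0,0.003],"twist":[0,0,0],"gripper":0},{"delta_pos":[0,0,0.003],"twist":[0,0,0],"gripper":0},{"delta_pos":[0,0,0.003],"twist":[0,0,0],"gripper":0}]}}

```text
t: 5.07
eef_pos: [0.4749, 0.2813, 0.2478]
eef_rot: [0.002, 0.769, 0.639, 0.009]
wrist_force: [-6.7, -5.8, 29.6]
finger_gap: 0.001
```

```bash
python3 -c "
from h import *
go((0.489,0.0215,0.135),1.384)"
```

```text
t 5.07 tip now [0.4777 0.2828 0.0659] F [-6.68 -5.79 29.62] gap 0.001
delta (tool) [-0.252   0.0627 -0.0711] twist [ 0.13 -0.1   0.01]
```

Green is fully down, at the same stop height with 30 N. Next I'll lift and go to the left bolt, keeping high.

>>> {"op": "arm_command", "data": {"plan": [{"delta_pos":[0,0,-0.025],"twist":[0,0,0],"gripper":0},{"delta_pos":[0,0,-0.03],"twist":[0,0,0],"gripper":0},{"delta_pos":[0,0,-0.025],"twist":[0,0,0],"gripper":0},{"delta_pos":[-0.028,0.007,0],"twist":[0.1,-0.1,0],"gripper":0},{"delta_pos":[-0.028,0.007,0],"twist":[0,0,0],"gripper":0},{"delta_pos":[-0.028,0.007,0],"twist":[0,0,0],"gripper":0},{"delta_pos":[-0.028,0.007,0],"twist":[0,0,0],"gripper":0},{"delta_pos":[-0.028,0.007,0],"twist":[0,0,0],"gripper":0},{"delta_pos":[-0.028,0.007,0],"twist":[0,0,0],"gripper":0},{"delta_pos":[-0.028,0.007,0],"twist":[0,0,0],"gripper":0},{"delta_pos":[-0.028,0.007,0],"twist":[0,0,0],"gripper":0},{"delta_pos":[-0.022,0.005,0],"twist":[0,0,0],"gripper":0},{"delta_pos":[0,0,0],"twist":[0,0,0],"gripper":0},{"delta_pos":[0,0,0],"twist":[0,0,0],"gripper":0}]}}

```text
t: 6.23
eef_pos: [0.492, 0.0231, 0.3348]
eef_rot: [0.005, 0.766, 0.642, 0.009]
wrist_force: [-0.5, 0.6, -0.6]
finger_gap: 0.01
```

```bash
python3 -c "
from h import *
go((0.489,0.0215,0.10),1.384)"
```

```text
t 6.23 tip now [0.4955 0.0238 0.1528] F [-0.51  0.6  -0.61] gap 0.01
delta (tool) [-0.0025 -0.0037  0.0527] twist [ 0.17 -0.07  0.11]
```

>>> {"op": "arm_command", "data": {"plan": [{"delta_pos":[-0.001,-0.004,0.01],"twist":[0.2,-0.1,0.1],"gripper":0},{"delta_pos":[0,0,0.022],"twist":[0,0,0],"gripper":0},{"delta_pos":[0,0,0.018],"twist":[0,0,0],"gripper":0},{"delta_pos":[0,0,0],"twist":[0,0,0],"gripper":0}]}}

```text
t: 6.57
eef_pos: [0.4877, 0.0263, 0.2828]
eef_rot: [0.0, 0.77, 0.638, -0.002]
wrist_force: [-0.7, -0.1, 0.7]
finger_gap: 0.012
```

```bash
python3 -c "
from h import *
go((0.489,0.0215,0.08),1.384)
p,d=read_camera('wrist'); cv2.imwrite('pics/w2.png',p[:,:,::-1])"
```

```text
t 6.57 tip now [0.487  0.0257 0.1008] F [-0.73 -0.09  0.71] gap 0.012
delta (tool) [-0.0044  0.0022  0.0208] twist [-0.03  0.04  0.  ]
```

View pics/w2.png

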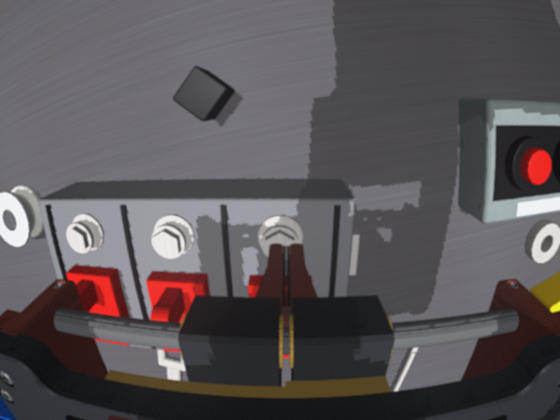

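Bolt head at (281,233), tips at about (287,245), which matches a residual of about 4 mm. I'll correct that and tap.

>>> {"op": "arm_command", "data": {"plan": [{"delta_pos":[-0.0045,0.002,0.004],"twist":[0,0,0],"gripper":0},{"delta_pos":[0,0,0.007],"twist":[0,0,0],"gripper":0},{"delta_pos":[0,0,0.005],"twist":[0,0,0],"gripper":0},{"delta_pos":[0,0,0.004],"twist":[0,0,0],"gripper":0},{"delta_pos":[0,0,0.003],"twist":[0,0,0],"gripper":0},{"delta_pos":[0,0,0.003],"twist":[0,0,0],"gripper":0}]}}

```text
t: 7.12
eef_pos: [0.4903, 0.0235, 0.261]
eef_rot: [0.001, 0.769, 0.64, -0.001]
wrist_force: [-15.3, 0.7, 70.3]
finger_gap: 0.004
```

```bash
python3 -c "
from h import *
go((0.489,0.0215,0.08),1.384)"
```

```text
t 7.12 tip now [0.4902 0.0228 0.079 ] F [-15.26   0.67  70.34] gap 0.004
delta (tool) [-0.0022 -0.0009 -0.001 ] twist [0.   0.03 0.04]
```

The left bolt is tight: 70 N with no sinking, which was harder than I wanted, so I'll tap more gently. Lifting and moving to the middle bolt.

>>> {"op": "arm_command", "data": {"plan": [{"delta_pos":[0,0,-0.015],"twist":[0,0,0],"gripper":0},{"delta_pos":[0,0,-0.015],"twist":[0,0,0],"gripper":0},{"delta_pos":[0,0,-0.005],"twist":[0,0,0],"gripper":0},{"delta_pos":[0,0,0],"twist":[0,0,0],"gripper":0}]}}

```text
t: 7.45
eef_pos: [0.4905, 0.0235, 0.2988]
eef_rot: [0.002, 0.769, 0.639, -0.001]
wrist_force: [0.7, -0.1, 0.2]
finger_gap: 0.006
```

```bash
python3 -c "
from h import *
go((0.4755,-0.0515,0.11),1.384)"
```

```text
t 7.45 tip now [0.4908 0.0228 0.1168] F [ 0.72 -0.07  0.16] gap 0.006
delta (tool) [-0.0764 -0.001   0.007 ] twist [0.02 0.03 0.03]
```

>>> {"op": "arm_command", "data": {"plan": [{"delta_pos":[-0.025,0,0],"twist":[0,0,0],"gripper":0},{"delta_pos":[-0.025,0,0],"twist":[0,0,0],"gripper":0},{"delta_pos":[-0.021,0,0],"twist":[0,0,0],"gripper":0},{"delta_pos":[0,0,0],"twist":[0,0,0],"gripper":0},{"delta_pos":[0,0,0.012],"twist":[0,0,0],"gripper":0},{"delta_pos":[0,0,0.006],"twist":[0,0,0],"gripper":0},{"delta_pos":[0,0,0],"twist":[0,0,0],"gripper":0}]}}

```text
t: 8.03
eef_pos: [0.4775, -0.0479, 0.2779]
eef_rot: [0.002, 0.769, 0.639, 0.001]
wrist_force: [-0.3, 0.2, 0.5]
finger_gap: 0.005
```

```bash
python3 -c "
from h import *
go((0.4755,-0.0515,0.08),1.384)"
```

```text
t 8.03 tip now [ 0.4782 -0.0484  0.0959] F [-0.26  0.2   0.48] gap 0.005
delta (tool) [-0.0039 -0.0014  0.0159] twist [0.04 0.02 0.02]
```

>>> {"op": "arm_command", "data": {"plan": [{"delta_pos":[-0.004,-0.001,0.004],"twist":[0,0,0],"gripper":0},{"delta_pos":[0,0,0.006],"twist":[0,0,0],"gripper":0},{"delta_pos":[0,0,0.003],"twist":[0,0,0],"gripper":0},{"delta_pos":[0,0,0.002],"twist":[0,0,0],"gripper":0},{"delta_pos":[0,0,0.001],"twist":[0,0,0],"gripper":0}]}}

```text
t: 8.45
eef_pos: [0.4759, -0.0503, 0.26]
eef_rot: [0.002, 0.768, 0.64, 0.0]
wrist_force: [-0.2, -2.0, 1.9]
finger_gap: 0.01
```

```bash
python3 -c "
from h import *
go((0.4755,-0.0515,0.08),1.384)"
```

```text
t 8.45 tip now [ 0.4764 -0.0508  0.078 ] F [-0.22 -2.05  1.93] gap 0.01
delta (tool) [-0.0013 -0.0002 -0.002 ] twist [0.03 0.02 0.04]
```

>>> {"op": "arm_command", "data": {"plan": [{"delta_pos":[0,0,0.003],"twist":[0,0,0],"gripper":0},{"delta_pos":[0,0,0.002],"twist":[0,0,0],"gripper":0}]}}

```text
t: 8.62
eef_pos: [0.476, -0.0502, 0.255]
eef_rot: [0.002, 0.768, 0.64, 0.0]
wrist_force: [-1.0, -0.6, 2.2]
finger_gap: 0.004
```

```bash
python3 -c "
from h import *
go((0.4755,-0.0515,0.08),1.384)"
```

```text
t 8.62 tip now [ 0.4765 -0.0507  0.073 ] F [-0.96 -0.57  2.19] gap 0.004
delta (tool) [-0.0014 -0.0002 -0.007 ] twist [0.03 0.02 0.05]
```

The middle bolt is sinking: z is 0.073 at about 2 N. Pushing it to its stop.

>>> {"op": "arm_command", "data": {"plan": [{"delta_pos":[0,0,0.002],"twist":[0,0,0],"gripper":0},{"delta_pos":[0,0,0.001],"twist":[0,0,0],"gripper":0},{"delta_pos":[0,0,0.001],"twist":[0,0,0],"gripper":0}]}}

```text
t: 8.87
eef_pos: [0.476, -0.0501, 0.2542]
eef_rot: [0.002, 0.768, 0.64, 0.0]
wrist_force: [-3.7, -0.2, 12.3]
finger_gap: 0.007
```

```bash
python3 -c "
from h import *
go((0.4755,-0.0515,0.08),1.384)"
```

```text
t 8.87 tip now [ 0.4766 -0.0507  0.0722] F [-3.67 -0.2  12.33] gap 0.007
delta (tool) [-0.0015 -0.0002 -0.0078] twist [0.04 0.03 0.06]
```

It reached the stop at 8 mm, with the force up to 12 N. I'll lift, open part-way and go above the middle tab.

>>> {"op": "arm_command", "data": {"plan": [{"delta_pos":[0,0,-0.02],"twist":[0,0,0],"gripper":0},{"delta_pos":[0,0,-0.03],"twist":[0,0,0],"gripper":0},{"delta_pos":[0,0,-0.025],"twist":[0,0,0],"gripper":40},{"delta_pos":[0,0.022,0],"twist":[0,0,0],"gripper":40},{"delta_pos":[0,0.02,0],"twist":[0,0,0],"gripper":40},{"delta_pos":[0,0,0],"twist":[0,0,0],"gripper":40},{"delta_pos":[0,0,0],"twist":[0,0,0],"gripper":40}]}}

```text
t: 9.45
eef_pos: [0.5173, -0.0565, 0.3332]
eef_rot: [0.002, 0.768, 0.64, 0.001]
wrist_force: [-0.6, 0.2, -0.3]
finger_gap: 0.343
```

```bash
python3 -c "
from h import *
go((0.518,-0.0595,0.098),1.384,0.163)
p,d=read_camera('wrist'); cv2.imwrite('pics/w3.png',p[:,:,::-1])
p,d=read_camera('scene'); cv2.imwrite('pics/s3.png',cv2.resize(p[100:260,160:360,::-1],None,fx=3,fy=3))"
```

```text
t 9.45 tip now [ 0.518  -0.0568  0.1702] F [-0.63  0.2  -0.34] gap 0.343
delta (tool) [-0.0028  0.001   0.0722] twist [0.04 0.01 0.05]
```

View pics/w3.png

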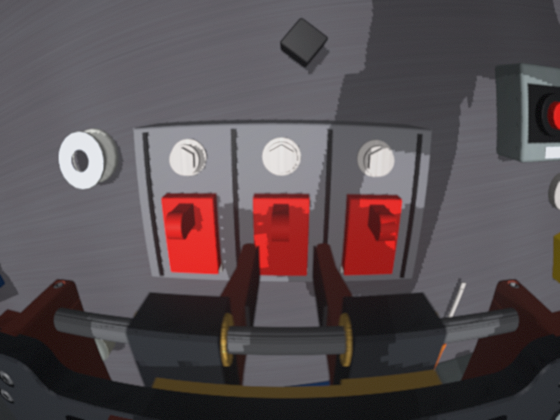

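View pics/s3.png

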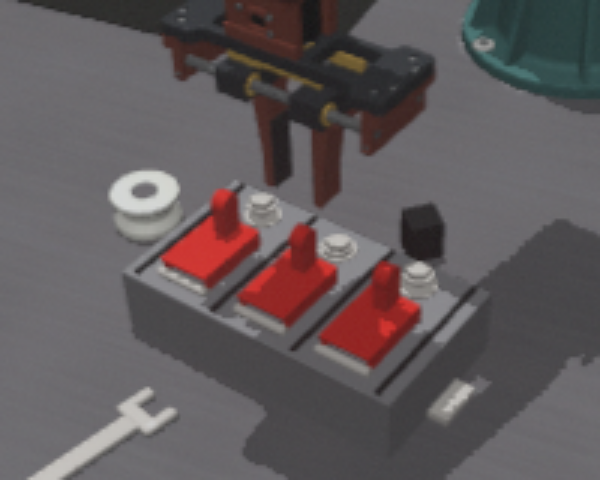

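Wrist view: tab (282,222) lies between the fingers (245–320), and the middle bolt (282,155) looks lower than its neighbours. Scene view: all caps are shut. I'll descend around the tab.

>>> {"op": "arm_command", "data": {"plan": [{"delta_pos":[-0.003,0.001,0.02],"twist":[0,0,0],"gripper":40},{"delta_pos":[0,0,0.02],"twist":[0,0,0],"gripper":40},{"delta_pos":[0,0,0.015],"twist":[0,0,0],"gripper":40},{"delta_pos":[0,0,0.005],"twist":[0,0,0],"gripper":40},{"delta_pos":[0,0,0],"twist":[0,0,0],"gripper":40}]}}

```text
t: 9.97
eef_pos: [0.5126, -0.0584, 0.2698]
eef_rot: [-0.0, 0.768, 0.64, -0.001]
wrist_force: [-0.0, -0.4, -0.3]
finger_gap: 0.397
```

```bash
python3 -c "
from h import *
go((0.518,-0.0595,0.100),1.384,0.163)"
```

```text
t 9.97 tip now [ 0.5124 -0.0584  0.1068] F [-0.03 -0.36 -0.35] gap 0.397
delta (tool) [-0.0001  0.0055  0.0067] twist [-0.01  0.    0.05]
```

>>> {"op": "arm_command", "data": {"plan": [{"delta_pos":[0,0.005,0.003],"twist":[0,0,0],"gripper":40},{"delta_pos":[0,0,0.003],"twist":[0,0,0],"gripper":40},{"delta_pos":[0,0,0],"twist":[0,0,0],"gripper":5},{"delta_pos":[0,0,0],"twist":[0,0,0],"gripper":5},{"delta_pos":[0,0,0],"twist":[0,0,0],"gripper":5},{"delta_pos":[0,0,0],"twist":[0,0,0],"gripper":5},{"delta_pos":[0,0,0],"twist":[0,0,0],"gripper":5}], "squeeze": 20}}

```text
t: 10.55
eef_pos: [0.5175, -0.0603, 0.2652]
eef_rot: [0.001, 0.768, 0.641, -0.001]
wrist_force: [0.4, 1.4, -5.6]
finger_gap: 0.135
```

```bash
python3 -c "
from h import *
go((0.518,-0.0595,0.100),1.384,0.163)
p,d=read_camera('scene'); cv2.imwrite('pics/s4.png',cv2.resize(p[100:260,160:360,::-1],None,fx=3,fy=3))"
```

```text
t 10.55 tip now [ 0.5173 -0.0608  0.1022] F [ 0.42  1.37 -5.64] gap 0.135
delta (tool) [0.0009 0.0004 0.0022] twist [-0.    0.03  0.06]
```

View pics/s4.png

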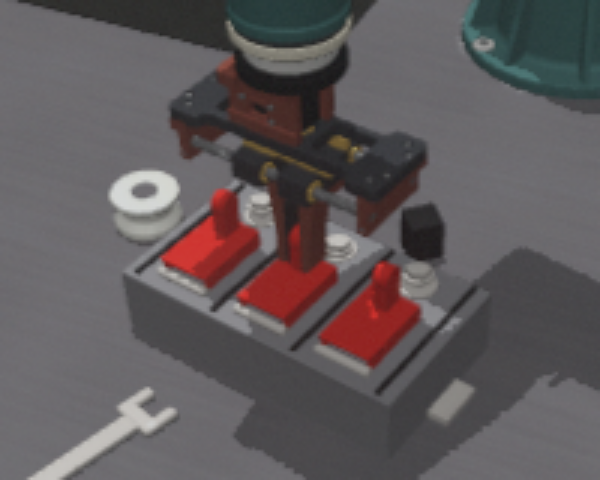

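The tab is gripped: the opening is 11.9 mm, against a 12 mm tab. I'll lift along the hinge arc in stages.

>>> {"op": "arm_command", "data": {"plan": [{"delta_pos":[0,0.0043,-0.0053],"twist":[0,0,0],"gripper":5},{"delta_pos":[0,0.0048,-0.0048],"twist":[0,0,0],"gripper":5},{"delta_pos":[0,0.0052,-0.0043],"twist":[0,0,0],"gripper":5},{"delta_pos":[0,0.0056,-0.0038],"twist":[0,0,0],"gripper":5}], "squeeze": 25}}

```text
t: 10.93
eef_pos: [0.535, -0.0636, 0.2824]
eef_rot: [-0.003, 0.768, 0.64, -0.004]
wrist_force: [-2.8, -2.0, -6.8]
finger_gap: 0.137
```

```bash
cat >> h.py <<'E'
def arc(th):
    h=np.array([0.518,-0.0595,.102])+np.array([.983*.055,-.185*.055,-.04])
    a=np.arctan2(40,-55)-th; u=.068*np.cos(a)
    s,p,R=tool(); g=p+R.apply([0,0,.163])-h; gx=g@[.983,-.185,0]
    print("grip rel hinge x,z",gx.round(4),g[2].round(4),"r",np.hypot(gx,g[2]).round(4),"theta",(np.arctan2(40,-55)-np.arctan2(g[2],gx)).round(3))
    go(h+np.array([.983*u,-.185*u,.068*np.sin(a)]),1.384,.163)
E
python3 -c "
from h import *
arc(.8)"
```

```text
grip rel hinge x,z -0.0393 0.0574 r 0.0695 theta 0.342
t 10.93 tip now [ 0.5332 -0.0638  0.1194] F [-2.79 -2.03 -6.83] gap 0.137
delta (tool) [ 0.0008  0.0278 -0.0103] twist [-0.1   0.03  0.05]
```

>>> {"op": "arm_command", "data": {"plan": [{"delta_pos":[0,0.0055,-0.0035],"twist":[0,0,0],"gripper":5},{"delta_pos":[0,0.006,-0.003],"twist":[0,0,0],"gripper":5},{"delta_pos":[0,0.0065,-0.002],"twist":[0,0,0],"gripper":5},{"delta_pos":[0,0.0065,-0.0015],"twist":[0,0,0],"gripper":5},{"delta_pos":[0,0.0055,-0.001],"twist":[0,0,0],"gripper":5},{"delta_pos":[0,0,0],"twist":[0,0,0],"gripper":5}]}}

```text
t: 11.43
eef_pos: [0.5653, -0.0693, 0.2943]
eef_rot: [-0.007, 0.768, 0.641, -0.008]
wrist_force: [-2.5, -1.5, -6.4]
finger_gap: 0.131
```

```bash
python3 -c "
from h import *
arc(.8)
p,d=read_camera('scene'); cv2.imwrite('pics/s5.png',cv2.resize(p[100:260,160:360,::-1],None,fx=3,fy=3))
p,d=read_camera('wrist'); cv2.imwrite('pics/w5.png',p[:,:,::-1])"
```

```text
grip rel hinge x,z -0.0101 0.0694 r 0.0701 theta 0.797
t 11.43 tip now [ 0.5618 -0.0692  0.1314] F [-2.53 -1.52 -6.41] gap 0.131
delta (tool) [ 0.0009 -0.0029  0.0021] twist [-0.2   0.04  0.06]
```

View pics/s5.png

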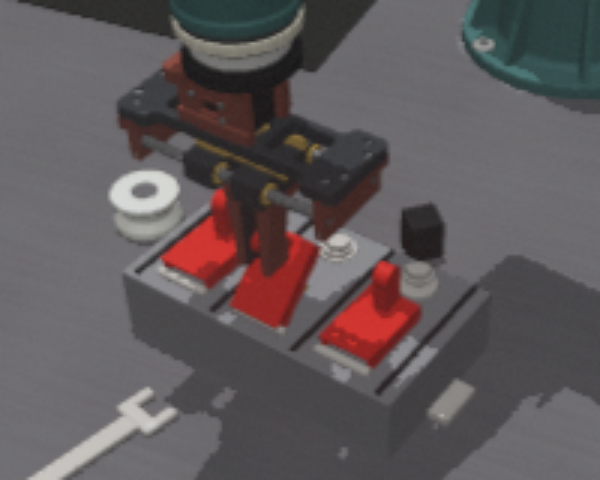

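View pics/w5.png

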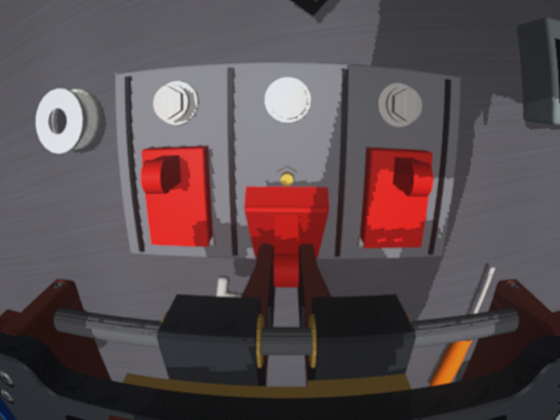

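Both views show the middle cap raised by about 45 degrees in the fingers (wrist (287,215), scene (270,285)). The neighbouring caps are shut and the bystanders look undisturbed. I'll hold for a few rows to confirm it stays still.

>>> {"op": "arm_command", "data": {"plan": [{"delta_pos":[0,0,0],"twist":[0,0,0],"gripper":5},{"delta_pos":[0,0,0],"twist":[0,0,0],"gripper":5},{"delta_pos":[0,0,0],"twist":[0,0,0],"gripper":5},{"delta_pos":[0,0,0],"twist":[0,0,0],"gripper":5},{"delta_pos":[0,0,0],"twist":[0,0,0],"gripper":5},{"delta_pos":[0,0,0],"twist":[0,0,0],"gripper":5}]}}

```text
t: 12.03
eef_pos: [0.5649, -0.0692, 0.2943]
eef_rot: [-0.006, 0.768, 0.641, -0.008]
wrist_force: [-1.7, -1.9, -6.3]
finger_gap: 0.135
```

```bash
python3 -c "
from h import *
arc(.8)
p,d=read_camera('top'); cv2.imwrite('pics/t6.png',p[:,:,::-1])
print(observe()['joint_velocities'].round(4)); arc(.8)"
```

```text
grip rel hinge x,z -0.0102 0.0694 r 0.0701 theta 0.796
t 12.03 tip now [ 0.5617 -0.0692  0.1314] F [-1.7  -1.94 -6.33] gap 0.135
delta (tool) [ 0.0008 -0.0025  0.0021] twist [-0.18  0.04  0.06]
[-0.0011  0.0001 -0.0015  0.002  -0.0001 -0.0008]
grip rel hinge x,z -0.0103 0.0693 r 0.0701 theta 0.795
t 12.08 tip now [ 0.5617 -0.0692  0.1313] F [-2.97 -1.87 -7.15] gap 0.133
delta (tool) [ 0.0008 -0.0024  0.002 ] twist [-0.18  0.04  0.06]
```

View pics/t6.png

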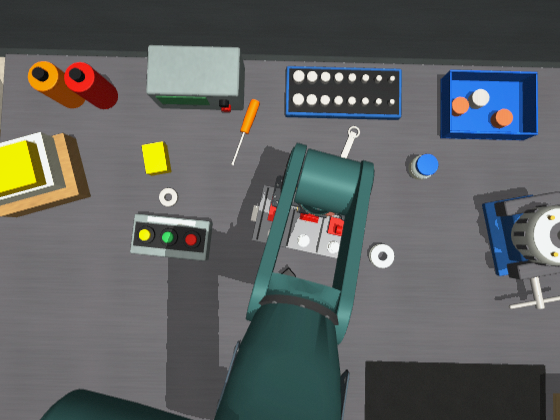

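The pose is steady and the bystanders are where they started, apart from those the arm hides. Handing in.

```bash
python3 -c "
from rig import *
print(hand_in())"
```

```text
the job is handed in; nothing more can be done
None
```

I handed the job in at about 12 s of the 64 s, with the middle cap held open at about 0.80 rad (roughly 45 degrees). The hand-in gives no verdict, so whether it passed is not confirmed.

- **Buttons:** I pressed red, then yellow, then green, each alone. All three reached their stop at the same height, with the tip at z = 0.066 m and forces of 21 to 30 N.
- **Bolts:** The left bolt did not sink. The middle one sank about 8 mm at 2–3 N and then met its stop. I did not tap the right bolt, since the loose one had been found.
- **Cap:** I pinched the middle tab and swung it up along its hinge arc. Over the last 0.6 s the pose held steady, with the fingers 11.9 mm apart on the 12 mm tab and about 7 N at the wrist.
- **Other items:** In the last pictures the other caps are shut, the buttons are up and the visible loose items are where they started. In the last top view the arm hides most of the relay and part of the spanner, and the spanner was clear in the scene view shortly before.

Two readings were off. The tap on the left bolt peaked at 70 N at the wrist, harder than I meant but under the 120 N limit. My estimate of the hinge radius came out 2 mm over the nominal 68 mm, which is within the calibration error.

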